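Take the blade unit out of the upturned blender jar

TASK

The blender jar stands upside down on its rubber mat so that the blade unit can come out for washing. It is locked by a short quick-thread, and nobody remembers whether it loosens clockwise or anticlockwise: try turning its ribbed collar one way, and if it only meets a stop, the other way, until it comes free. Then lift it straight up until the blades are wholly clear above the jar and finish while still holding it there, level and still, without disturbing the glass, the lemon or the bowl.

Things in the scene. Friction and masses are not known exactly. Their poses are not given: they have to be found in the camera images.
- blade_unit: loose blade unit (0.2 to 0.4 kg), locked blades-down into the top of the upturned jar. What shows: a grey round ribbed collar on a flange 60 mm across and 5.5 mm thick that lies on the jar; on the collar a black toothed coupling 27 mm across, up to 44 mm above the origin. Origin on the axis at the flange's underside, z up. The whole unit turns as one with the collar, about z.
- collar (a point): on the axis at mid-height of the collar's grip, 19 mm above the blade unit's origin. The grip is 54 mm in diameter and runs from 5.5 mm (top of the flange) to 32 mm above the origin; grasp it across from above, at any yaw, fingertips just over the flange; a grip of 40 to 80 N turns it
- pointer (a point): outer end of a small raised pointer on the collar's top, 25.5 mm out along the unit's own x axis. Wrong way: hard stop within 0.04 rad of the start. Right way: turns easily, needs no raising, is free to lift from 0.9 rad on and meets another stop at about 1.4 rad, still free; about 1.1 rad is best. Which way is right, clockwise or anticlockwise, differs from start to start and cannot be seen.
- blade_tips (a point): lowest point of the blade unit, on its axis, 42 mm below its origin. Blades 36 mm across, below a plug 38 mm across and 18 mm deep with three small lugs; all of it comes up through the jar's round opening with about 1.5 mm of room all round
- jar: upturned glass blender jar, fixed: round, 123 mm across at the rim (below), narrowing to a black ribbed plastic foot 97 to 100 mm across at the top; a black handle on its own +y side reaches 105 mm from the axis, up to 108 mm high. It stands on a black rubber mat 152 mm across and does not shift or turn. Origin on the axis at the worktop
- jar_top (a point): centre of the jar's flat top face, 135 mm above the worktop, on which the blade unit's flange rests. Wall cabinets hang 0.72 m above the worktop from x = 0.56 on: keep the elbow clear of them
- motor_base: white motor base of the blender with a black dial in front, fixed, standing aside: 168 mm across below, 184 mm high. Origin on the axis at the worktop
- tumbler: bystander: clear drinking glass, 84 mm across, 89 mm high; origin at the centre of its underside
- lemon: bystander: lemon, 71x53x54 mm; origin at the centre of its underside
- rice_bowl: bystander: small white bowl, 121 mm across, 53 mm high; origin at the centre of its underside
Mind the look-alikes: they are no part of the job. What is shaped like the blade_unit but blue or green is not meant.

How it is judged:
By the outcome, as a careful person would: the job done as asked, in the order asked, and still so for the second after the job is handed in, while the arm keeps its last pose, push and grip.
It also fails if it takes over 35 s, if anything falls off the work surface, if the arm or the gripper's body presses on something with over 40 N, if the wrist force passes 120 N, or if a joint passes its speed limit or range.

ROBOT

A 7-joint arm with a two-finger parallel gripper is mounted at the origin on a cart in front of the work surface, level with it; the furniture and walls round the work are solid. World frame = base frame: x ahead of the robot, y to its left, z up, the work surface at z = 0. Lengths are in m, angles in rad, forces in N, time in s.
With the tool pointing down it reaches from about 0.4 to 0.9 m from the base axis. Payload 5.5 kg.
Tool frame: the origin (TCP) lies midway between the tips of the shut fingers; the grasp point (between the pads) lies 19 mm behind it; z points along the fingers, y is the line along which they close (so a half turn about z gives the same grasp; the last joint's range is limited). The gripper opens to 92 mm and grips with 3 to 60 N. Pads are 19 mm wide; open, the fingers measure 130 mm over their backs; the gripper's body (75 mm by 190 mm) begins 47 mm behind the grasp point.
Start: joints at [-0.897, 0.501, -0.427, 1.55, 0.221, 1.138, -0.21], TCP at [0.26, 0.596, 0.227] pointing down, gripper open.
Joint ranges: [-2.88, 2.88], [-0.31, 2.03], [-1.54, 1.56], [0.2, 2.42], [-1.41, 4.55], [0.19, 2.02], [-2.57, 2.57]. Speed limits (rad/s): [2.57, 2.57, 3.14, 3.14, 3.14, 3.14, 3.14].

INTERFACE

Orientations are given as a 3x3 rotation matrix whose columns are the frame's x, y, z axes.
In Python, from bench import readout, cams, arm gives the robot as it stands.
- The arm moves only by the tool step_arm, never from a script. Its argument "series" is a list of rows, each a list of 4 numbers: the shift along the tool's x, y, z in m, then the turn about the tool's z in rad. A call has exactly 8 rows; each row shifts and turns the commanded pose from where the row before left it, along the tool's axes as they then stand; what a row does not reach is not made up. A row lasts 1/12 s, in which the tool goes at most 41.7 mm and 7.16 degrees, less where a joint would pass 70% of its speed; a pose out of reach is approached as far as the arm can. A call with a gripper value outside its range is refused whole. "claw" is the finger opening in m, from 0 to 0.0918, set as the call begins (left out, the last holds). The fingers move at their own pace and stop on an object; "newtons" is the grip in N (left out, the last holds). Time passes only in rows, so rows that do not move let the fingers close, or fill a call up. It gives the time, the measured TCP pose, the force, the opening and the grip force at its end, in the units of the state.
- readout.state(): the state, without advancing time (a new reading comes with each control period).
- cams.get_image(name): name is "side" or "top" or "wrist"; returns (picture, depth): 480x640x3 uint8, red, green, blue; 480x640 float32, m along the optical axis (not along the pixel's ray), 0 where there is no reading.
- cams.calibration(name): a dict with "fx", "fy", "cx", "cy" (pixels), "cam_to_world" (4x4, takes a point from camera to world coordinates); the wrist camera has in their place "T_tool_cam" (4x4, takes a point from camera to tool coordinates, whose origin is the TCP and whose axes are the flange's). Camera axes: x right, y down, z forward; pixel columns grow to the right and rows downward; lengths in m; the calibration is good to about 2 mm. The wrist camera is an equidistant fisheye: a pixel r from the principal point sees the ray r / f radians off the axis. A picture is of the moment at which its call begins: read the wrist's pose just before it. calibration takes no time and is no camera call.
- arm.job_done(): hands the job in; it is judged then, once.
The state is a dict: "time": time; "joint_positions": joint angles; "qd": joint speeds; "joint_torque": joint torques, N m; "eef_pos": TCP position; "orientation": TCP orientation; "contact_force": force on the tool from outside, world axes, zero at the start; "moment": the same for the moment, N m; "grip_width": finger opening in m; "finger_force": force on a finger pad.
Only numpy, scipy, OpenCV 4.12 (cv2) and the standard library are available. Lean on these libraries where they do the work, as an engineer would, in place of code of your own. Each camera call takes 0.05 s, during which the arm holds its last target. There are 200 camera calls.

## Working session

There is one attempt and no reset: what is moved stays moved. The work goes in short steps, Python scripts to look and compute and a tool call to move; the robot and the scene stay as the last step left them, time stands still between calls to the robot, and variables do not carry over. Pictures are saved under pics/ and viewed, at most 10 in all, crops included, and the job is handed in when it is done.

Besides the shell and the picture viewer there is one more tool, called as a command line: name --pt "numbers of a row" for each row, then --argument value for the rest. step_arm: Moves the arm, as the interface text tells. Its arguments: {"type":"object","properties":{"series":{"type":"array","items":{"type":"array","items":{"type":"number"}}},"claw":{"type":"number"},"newtons":{"type":"number"}},"required":["series"]}

```bash
mkdir -p pics
python3 - <<'E'
from bench import readout,cams
import cv2,numpy as np
s=readout.state();print({k:np.round(v,3).tolist() for k,v in s.items()})
for n in("top","side"):
    p,d=cams.get_image(n);cv2.imwrite(f"pics/{n}0.png",p[:,:,::-1]);np.save(f"pics/{n}0.npy",d)
    c=cams.calibration(n);print({k:np.round(v,3).tolist() for k,v in c.items()})
E
```

```text
{'time': 0.0, 'joint_positions': [-0.897, 0.502, -0.427, 1.551, 0.221, 1.138, -0.21], 'qd': [0.001, -0.001, 0.001, 0.001, -0.001, 0.001, -0.001], 'joint_torque': [0.001, -56.659, -5.816, -27.911, -0.068, 0.031, 0.0], 'eef_pos': [0.259, 0.595, 0.226], 'orientation': [[-0.917, 0.399, -0.001], [0.399, 0.917, -0.002], [0.0, -0.002, -1.0]], 'contact_force': [0.195, -0.213, 0.213], 'moment': [-0.036, 0.015, 0.013], 'finger_force': 0.0, 'grip_width': 0.092}
{'fx': 515.077, 'fy': 515.077, 'cx': 322.301, 'cy': 240.446, 'cam_to_world': [[0.006, -0.977, 0.215, 0.302], [-1.0, -0.006, -0.0, -0.057], [0.002, -0.215, -0.977, 1.276], [0.0, 0.0, 0.0, 1.0]]}
{'fx': 498.399, 'fy': 498.399, 'cx': 318.701, 'cy': 243.845, 'cam_to_world': [[-0.995, -0.081, 0.059, 0.498], [-0.098, 0.652, -0.752, 0.761], [0.023, -0.754, -0.657, 0.804], [0.0, 0.0, 0.0, 1.0]]}
```

View pics/top0.png

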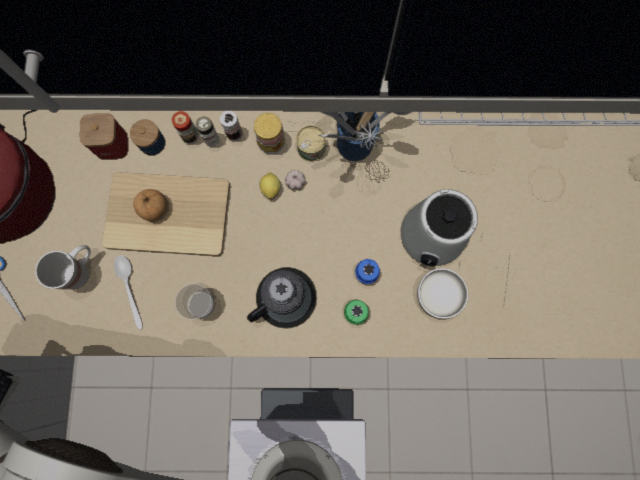

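View pics/side0.png

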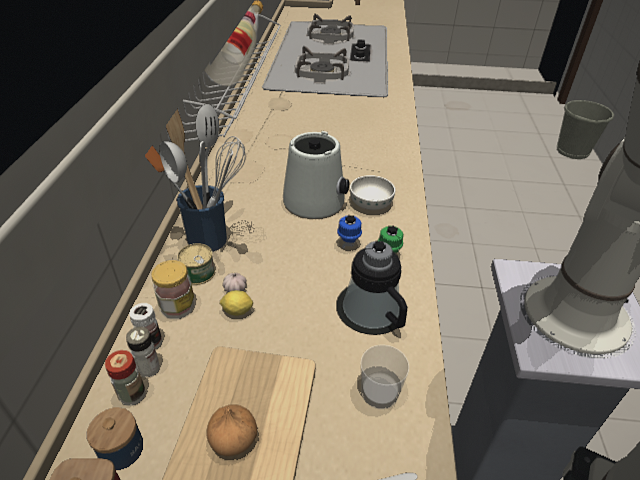

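Run:
```python
from bench import cams
import numpy as np
from scipy.optimize import least_squares
for n,(u0,u1,v0,v1) in {"top":(240,330,255,340),"side":(325,420,225,335)}.items():
    d=np.load(f"pics/{n}0.npy");c=cams.calibration(n)
    v,u=np.mgrid[v0:v1,u0:u1];z=d[v0:v1,u0:u1]
    P=np.stack([(u-c["cx"])/c["fx"]*z,(v-c["cy"])/c["fy"]*z,z,np.ones_like(z)],-1)[z>0]@c["cam_to_world"].T
    for lo,hi in((.172,.19),(.160,.171),(.142,.160),(.130,.139)):
        Q=P[(P[:,2]>lo)&(P[:,2]<hi)&(P[:,0]>.3)]
        if len(Q)>3: print(n,lo,len(Q),Q.mean(0)[:3].round(4),Q.min(0)[:2].round(4),Q.max(0)[:2].round(4),"mid",((Q.min(0)+Q.max(0))/2)[:2].round(4))
```

```text
top 0.172 86 [0.4386 0.0311 0.1782] [0.4262 0.0203] [0.4592 0.0414] mid [0.4427 0.0309]
top 0.16 375 [0.4377 0.0313 0.166 ] [0.4126 0.0056] [0.4652 0.0578] mid [0.4389 0.0317]
top 0.142 39 [0.4267 0.0234 0.15  ] [0.4105 0.0046] [0.4655 0.0583] mid [0.438  0.0315]
top 0.13 736 [0.4372 0.0308 0.1344] [ 0.3935 -0.0129] [0.4833 0.0765] mid [0.4384 0.0318]
side 0.172 114 [0.4407 0.0345 0.178 ] [0.4278 0.0195] [0.4602 0.0441] mid [0.444  0.0318]
side 0.16 329 [0.4409 0.0413 0.167 ] [0.4133 0.0097] [0.4672 0.0605] mid [0.4403 0.0351]
side 0.142 218 [0.4415 0.0514 0.15  ] [0.4126 0.0285] [0.4676 0.0617] mid [0.4401 0.0451]
side 0.13 622 [0.4412 0.0491 0.1356] [ 0.3958 -0.0032] [0.4851 0.0783] mid [0.4404 0.0375]
```

step_arm --pt "-0.016 -0.0185 0 0" --pt "-0.016 -0.0185 0 0" --pt "-0.016 -0.0185 0 0" --pt "-0.016 -0.0185 0 0" --pt "-0.016 -0.0185 0 0" --pt "-0.016 -0.0185 0 0" --pt "-0.016 -0.0185 0 0" --pt "-0.016 -0.0185 0 0" --claw 0.0918

```text
time: 0.77
eef_pos: [0.3178, 0.4076, 0.2263]
orientation: [[-0.917, 0.399, -0.001], [0.399, 0.917, -0.001], [0.0, -0.001, -1.0]]
contact_force: [0.1, -0.3, -0.6]
grip_width: 0.0918
finger_force: 0.0
```

step_arm --pt "-0.016 -0.0185 0 0" --pt "-0.016 -0.0185 0 0" --pt "-0.016 -0.0185 0 0" --pt "-0.016 -0.0185 0 0" --pt "-0.016 -0.0185 0 0" --pt "-0.016 -0.0185 0 0" --pt "-0.016 -0.0185 0 0" --pt "-0.016 -0.0185 0 0"

```text
time: 1.43
eef_pos: [0.376, 0.221, 0.2265]
orientation: [[-0.917, 0.399, -0.0], [0.399, 0.917, -0.0], [0.0, -0.0, -1.0]]
contact_force: [0.3, 0.4, 0.0]
grip_width: 0.092
finger_force: 0.0
```

step_arm --pt "-0.016 -0.0185 0 0" --pt "-0.016 -0.0185 0 0" --pt "-0.016 -0.0185 0 0" --pt "-0.016 -0.0185 0 0" --pt "-0.016 -0.0185 0 0" --pt "-0.016 -0.0185 0 0" --pt "-0.016 -0.0185 0 0" --pt "-0.016 -0.0185 0 0"

```text
time: 2.1
eef_pos: [0.4342, 0.0343, 0.2265]
orientation: [[-0.917, 0.399, -0.0], [0.399, 0.917, -0.0], [0.0, -0.0, -1.0]]
contact_force: [0.6, 0.4, 0.0]
grip_width: 0.0918
finger_force: 0.0
```

step_arm --pt "0 0 0 0.12" --pt "0 0 0 0.12" --pt "0 0 0 0.12" --pt "0 0 0 0.12" --pt "0 0 0 0.12" --pt "0 0 0 0.12" --pt "0 0 0 0.12" --pt "0 0 0 0.12"

```text
time: 2.77
eef_pos: [0.4339, 0.0355, 0.2264]
orientation: [[-0.193, 0.981, -0.001], [0.981, 0.193, -0.0], [0.0, -0.001, -1.0]]
contact_force: [-0.1, -0.9, 0.3]
grip_width: 0.0919
finger_force: 0.0
```

```bash
cat > h.py <<'E'
from bench import readout,cams
import numpy as np,cv2
def st():
    s=readout.state();R=np.array(s["orientation"]);p=np.array(s["eef_pos"])
    print({k:np.round(v,4).tolist() for k,v in s.items() if k not in("qd","joint_torque")})
    return s,R,p
def to(t):
    s,R,p=st();print("tool shift",(R.T@(np.array(t)-p)).round(4))
E
python3 - <<'E'
from h import *
to([.439,.032,.227])
p,d=cams.get_image("wrist");cv2.imwrite("pics/w1.png",p[:,:,::-1]);np.save("pics/w1.npy",d)
c=cams.calibration("wrist");print({k:np.round(v,4).tolist() for k,v in c.items()})
E
```

```text
{'time': 2.7667, 'joint_positions': [-0.1096, 0.0853, -0.0356, 2.0713, 0.0036, 0.9859, 0.0472], 'eef_pos': [0.4339, 0.0355, 0.2264], 'orientation': [[-0.193, 0.9812, -0.0009], [0.9812, 0.193, -0.0001], [0.0001, -0.0009, -1.0]], 'contact_force': [-0.1435, -0.8898, 0.2808], 'moment': [-0.0504, 0.0462, -0.0138], 'finger_force': 0.0, 'grip_width': 0.0919}
tool shift [-0.0044  0.0043 -0.0006]
{'fx': 371.6483, 'fy': 371.6483, 'cx': 320.0391, 'cy': 236.2917, 'T_tool_cam': [[-0.0003, -0.9643, -0.2648, 0.071], [1.0, -0.0002, -0.0005, 0.0013], [0.0005, -0.2648, 0.9643, -0.1585], [0.0, 0.0, 0.0, 1.0]]}
```

View pics/w1.png

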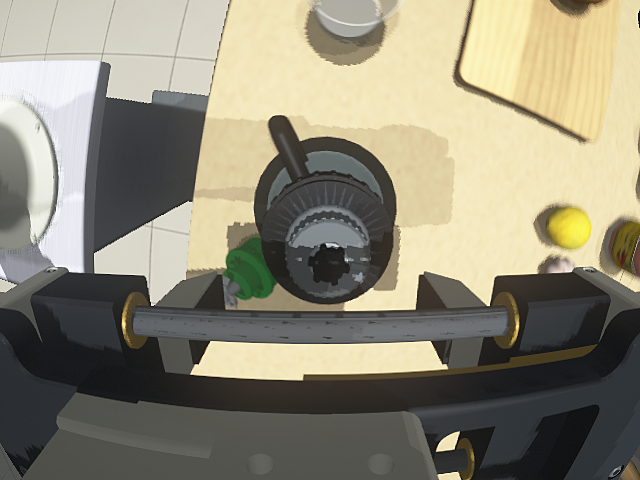

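The wrist view shows the grey collar between the open fingers, coupling at about (330,262), jar handle at (285,145), and the green decoy at (250,270), low and away. I'll refine the axis from the wrist depth.

Run:
```python
from h import *
s,R,p=st();d=np.load("pics/w1.npy");c=cams.calibration("wrist")
v,u=np.mgrid[170:310,240:420];z=d[170:310,240:420]
x=u-c["cx"];y=v-c["cy"];r=np.hypot(x,y)+1e-9;t=r/c["fx"];k=np.tan(t)/r
P=np.stack([x*k*z,y*k*z,z,np.ones_like(z)],-1)[z>0]@c["T_tool_cam"].T
P=P[:,:3]@R.T+p
for lo,hi in((.172,.19),(.160,.171),(.142,.159),(.130,.139)):
    Q=P[(P[:,2]>lo)&(P[:,2]<hi)]
    if len(Q): print(lo,len(Q),Q.mean(0).round(4),"circ",np.array(cv2.minEnclosingCircle(Q[:,:2].astype(np.float32))[0]).round(4),cv2.minEnclosingCircle(Q[:,:2].astype(np.float32))[1], Q.min(0)[:2].round(4),Q.max(0)[:2].round(4))
```

```text
{'time': 2.8167, 'joint_positions': [-0.1098, 0.0853, -0.0353, 2.0712, 0.0035, 0.9858, 0.04], 'eef_pos': [0.434, 0.0355, 0.2264], 'orientation': [[-0.1858, 0.9826, -0.0006], [0.9826, 0.1858, 0.0], [0.0001, -0.0006, -1.0]], 'contact_force': [0.6303, -0.2047, 0.1741], 'moment': [-0.0658, 0.0409, -0.0162], 'finger_force': 0.0, 'grip_width': 0.0917}
0.172 1120 [0.4404 0.0339 0.1789] circ [0.4407 0.0328] 0.012751574628055096 [0.4281 0.0214] [0.4532 0.0444]
0.16 4238 [0.44   0.0358 0.1673] circ [0.4406 0.0328] 0.0273972749710083 [0.4136 0.0058] [0.4673 0.0596]
0.142 476 [0.4354 0.0537 0.1487] circ [0.4399 0.0359] 0.028137149289250374 [0.412  0.0278] [0.4674 0.061 ]
0.13 6072 [0.4387 0.0409 0.1355] circ [0.4409 0.0326] 0.04615633189678192 [ 0.3956 -0.0134] [0.486  0.0783]
```

step_arm --pt "-0.0019 0.0029 0 0" --pt "-0.0019 0.0028 0 0" --pt "0 0 0.014 0" --pt "0 0 0.014 0" --pt "0 0 0.014 0" --pt "0 0 0.014 0" --pt "0 0 0.014 0" --pt "0 0 0.01 0"

```text
time: 3.48
eef_pos: [0.4404, 0.0327, 0.1455]
orientation: [[-0.201, 0.98, -0.001], [0.98, 0.201, -0.0], [0.0, -0.001, -1.0]]
contact_force: [0.3, -0.8, -0.5]
grip_width: 0.0918
finger_force: 0.0
```

```bash
python3 -c "
from h import *
to([.4403,.0328,.1435])"
```

```text
{'time': 3.4833, 'joint_positions': [-0.1059, 0.2139, -0.0323, 2.138, 0.0097, 0.791, 0.0584], 'eef_pos': [0.4404, 0.0327, 0.1455], 'orientation': [[-0.2013, 0.9795, -0.0011], [0.9795, 0.2013, -0.0002], [0.0001, -0.0011, -1.0]], 'contact_force': [0.3449, -0.7522, -0.5111], 'moment': [-0.0418, 0.0226, -0.0071], 'finger_force': 0.0, 'grip_width': 0.0918}
tool shift [ 0.0001 -0.0001  0.002 ]
```

step_arm --pt "0 0 0.001 0" --pt "0 0 0 0" --pt "0 0 0 0" --pt "0 0 0 0" --pt "0 0 0 0" --pt "0 0 0 0" --pt "0 0 0 0" --pt "0 0 0 0" --claw 0.04 --newtons 58

```text
time: 4.15
eef_pos: [0.4404, 0.0329, 0.1462]
orientation: [[-0.199, 0.98, -0.0], [0.98, 0.199, -0.0], [-0.0, -0.0, -1.0]]
contact_force: [-2.8, 0.1, 6.5]
grip_width: 0.0528
finger_force: 58.0
```

```bash
python3 -c "
from h import *
to([.4403,.0328,.1435])"
```

```text
{'time': 4.15, 'joint_positions': [-0.1063, 0.2123, -0.0323, 2.138, 0.0096, 0.7918, 0.0555], 'eef_pos': [0.4404, 0.0329, 0.1462], 'orientation': [[-0.1988, 0.98, -0.0004], [0.98, 0.1988, -0.0001], [-0.0, -0.0004, -1.0]], 'contact_force': [-2.7965, 0.1436, 6.5288], 'moment': [-0.2653, 0.8527, 0.0278], 'finger_force': 58.002, 'grip_width': 0.0528}
tool shift [-0.     -0.0001  0.0027]
```

step_arm --pt "0 0 -0.001 0" --pt "0 0 0 0.02" --pt "0 0 0 0.02" --pt "0 0 0 0.02" --pt "0 0 0 0.02" --pt "0 0 0 0.02" --pt "0 0 0 0" --pt "0 0 0 0"

```text
time: 4.82
eef_pos: [0.4406, 0.033, 0.1466]
orientation: [[-0.1, 0.995, -0.0], [0.995, 0.1, -0.0], [0.0, -0.0, -1.0]]
contact_force: [0.1, 0.0, -3.2]
grip_width: 0.0529
finger_force: 58.0
```

```bash
python3 -c "
from h import *
to([.4403,.0328,.1435])"
```

```text
{'time': 4.8167, 'joint_positions': [-0.1195, 0.2115, -0.0178, 2.1377, 0.0052, 0.7925, -0.0405], 'eef_pos': [0.4406, 0.033, 0.1466], 'orientation': [[-0.0999, 0.995, -0.0002], [0.995, 0.0999, -0.0], [0.0, -0.0002, -1.0]], 'contact_force': [0.1444, 0.0304, -3.1615], 'moment': [-0.041, 0.0696, 0.0271], 'finger_force': 57.9978, 'grip_width': 0.0529}
tool shift [-0.0001 -0.0003  0.0031]
```

Turned 0.1 rad with next to no moment: clockwise from above is the right way. Continuing to about 1.1 rad.

step_arm --pt "0 0 0 0.06" --pt "0 0 0 0.06" --pt "0 0 0 0.06" --pt "0 0 0 0.06" --pt "0 0 0 0.06" --pt "0 0 0 0.06" --pt "0 0 0 0.06" --pt "0 0 0 0.06"

```text
time: 5.48
eef_pos: [0.4407, 0.0329, 0.1467]
orientation: [[0.374, 0.928, 0.0], [0.928, -0.374, 0.0], [0.0, -0.0, -1.0]]
contact_force: [0.0, -0.5, -3.1]
grip_width: 0.0529
finger_force: 58.0
```

step_arm --pt "0 0 0 0.07" --pt "0 0 0 0.07" --pt "0 0 0 0.07" --pt "0 0 0 0.07" --pt "0 0 0 0.07" --pt "0 0 0 0.07" --pt "0 0 0 0.07" --pt "0 0 0 0.03"

```text
time: 6.15
eef_pos: [0.4406, 0.033, 0.1467]
orientation: [[0.785, 0.619, -0.0], [0.619, -0.785, 0.0], [-0.0, -0.0, -1.0]]
contact_force: [0.4, -0.6, -3.6]
grip_width: 0.0529
finger_force: 58.0
```

Run:
```python
from h import *
to([.4403,.0328,.1435])
p,d=cams.get_image("wrist");cv2.imwrite("pics/w2.png",p[:,:,::-1])
```

```text
{'time': 6.15, 'joint_positions': [-0.2496, 0.2105, 0.1269, 2.1419, -0.0372, 0.7912, -1.0025], 'eef_pos': [0.4406, 0.033, 0.1467], 'orientation': [[0.7854, 0.619, -0.0], [0.619, -0.7854, 0.0], [-0.0, -0.0, -1.0]], 'contact_force': [0.3517, -0.6098, -3.6161], 'moment': [-0.1075, 0.093, -0.0528], 'finger_force': 57.9976, 'grip_width': 0.0529}
tool shift [-0.0004 -0.0001  0.0032]
```

View pics/w2.png

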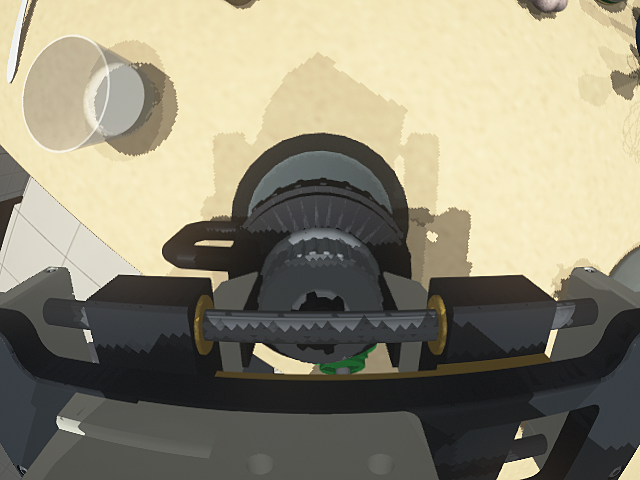

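The picture shows the collar held between the fingers around (320,300), the tumbler untouched at (75,95); total turn 1.10 rad. Lifting slowly first.

step_arm --pt "0 0 -0.002 0" --pt "0 0 -0.002 0" --pt "0 0 -0.002 0" --pt "0 0 -0.002 0" --pt "0 0 -0.002 0" --pt "0 0 -0.002 0" --pt "0 0 -0.001 0" --pt "0 0 0 0"

```text
time: 6.87
eef_pos: [0.4409, 0.033, 0.1601]
orientation: [[0.783, 0.622, 0.001], [0.622, -0.783, 0.0], [0.001, 0.0, -1.0]]
contact_force: [0.3, -0.5, -2.9]
grip_width: 0.0531
finger_force: 58.0
```

step_arm --pt "0 0 -0.004 0" --pt "0 0 -0.005 0" --pt "0 0 -0.005 0" --pt "0 0 -0.005 0" --pt "0 0 -0.005 0" --pt "0 0 -0.005 0" --pt "0 0 -0.005 0" --pt "0 0 -0.004 0"

```text
time: 7.53
eef_pos: [0.4408, 0.033, 0.1984]
orientation: [[0.783, 0.622, 0.001], [0.622, -0.783, 0.0], [0.001, 0.0, -1.0]]
contact_force: [0.2, 1.0, -3.0]
grip_width: 0.0529
finger_force: 58.0
```

step_arm --pt "0 0 -0.005 0" --pt "0 0 -0.005 0" --pt "0 0 -0.005 0" --pt "0 0 -0.004 0" --pt "0 0 -0.002 0" --pt "0 0 0 0" --pt "0 0 0 0" --pt "0 0 0 0"

```text
time: 8.2
eef_pos: [0.4404, 0.0329, 0.2185]
orientation: [[0.783, 0.622, -0.001], [0.622, -0.783, -0.0], [-0.0, -0.0, -1.0]]
contact_force: [-0.7, -0.5, -3.6]
grip_width: 0.0533
finger_force: 58.0
```

step_arm --pt "0 0 0 0" --pt "0 0 0 0" --pt "0 0 0 0" --pt "0 0 0 0" --pt "0 0 0 0" --pt "0 0 0 0" --pt "0 0 0 0" --pt "0 0 0 0"

```text
time: 8.87
eef_pos: [0.4406, 0.0329, 0.2187]
orientation: [[0.783, 0.622, -0.0], [0.622, -0.783, 0.0], [-0.0, -0.0, -1.0]]
contact_force: [-0.5, -0.3, -2.6]
grip_width: 0.0528
finger_force: 58.0
```

Run:
```python
from h import *
st()
p,d=cams.get_image("side");cv2.imwrite("pics/s2.png",cv2.resize(p[120:400,220:520,::-1],None,fx=2,fy=2))
```

```text
{'time': 8.8667, 'joint_positions': [-0.2573, 0.1036, 0.1301, 2.0719, -0.0163, 0.9672, -1.0187], 'eef_pos': [0.4406, 0.0329, 0.2187], 'orientation': [[0.7833, 0.6216, -0.0001], [0.6216, -0.7833, 0.0], [-0.0, -0.0001, -1.0]], 'contact_force': [-0.5036, -0.3454, -2.5706], 'moment': [-0.0886, 0.1429, -0.0399], 'finger_force': 57.9978, 'grip_width': 0.0528}
```

View pics/s2.png

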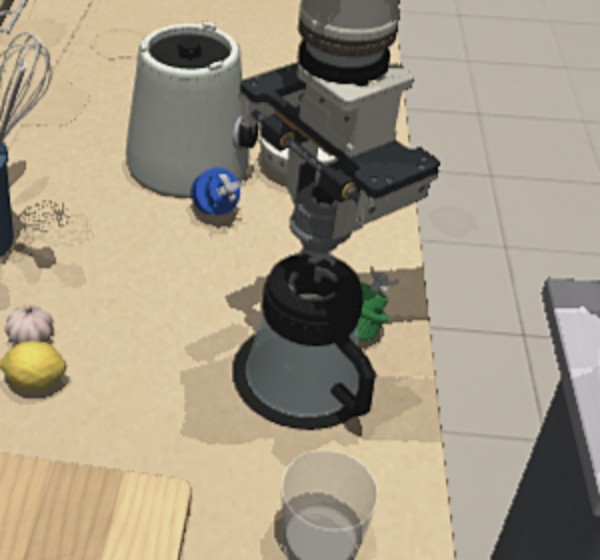

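The side view shows the blade unit held at about (320,225), level above the jar's open top at (315,285). It is 72 mm up, so the blade tips are about 30 mm clear, and the tumbler and lemon have not moved.

```bash
python3 -c "
from bench import arm
print(arm.job_done())"
```

```text
the job is handed in; nothing more can be done
None
```

The blade unit came loose clockwise (seen from above, 1.1 rad) and is held level and still with its tips about 30 mm above the jar; the glass and lemon look undisturbed, the bowl was mostly hidden in the last view, and the job is handed in.

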